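# Set the tank's vent slide in its preset notch and start the fan

### The arm

A 6-joint arm with a two-finger parallel gripper is mounted at the origin on the work surface. World frame = base frame: x ahead of the robot, y to its left, z up, the work surface at z = 0. Lengths are in mm, angles in rad, forces in N, time in s.
With the tool pointing down it reaches from about 275 to 750 mm from the base axis. Payload 10.2 kg.
Tool frame: the origin (TCP) lies midway between the tips of the shut fingers; the grasp point (between the pads) lies grasp_offset behind it (grasp_offset is the distance from the TCP to the grasp point, in mm); x points along the fingers, z is the direction in which the jaws open and shut, and the axes are right-handed (so a half turn about x gives the same grasp; the last joint's range is limited). The gripper opens to 85 mm and grips with 20 to 120 N. Pads are 22 mm wide; open, the fingers measure 114 mm over their backs; the gripper's body (76 mm by 85 mm) begins 54 mm behind the grasp point. The pads swing forward as they close: fully open they stand 13 mm farther back than shut.
Start: joints at [1.085, 0.313, 1.498, -0, 1.331, -0.223], TCP at [136.4, 506.977, 231.294] pointing down, gripper open.
Joint ranges: [-2.94, 2.94], [-0.97, 2.17], [0.19, 2.56], [-1.23, 4.37], [0.02, 3.11], [-2.88, 2.88]. Speed limits (rad/s): [2.39, 2.39, 3.01, 3.14, 3.14, 3.14].

### API

Orientations are given as a unit quaternion [w, x, y, z].
In Python, from rig import sense, capture, calibration, finish_job, grasp_offset gives the robot as it stands.
- The arm moves only by the shell command python3 -m jog 'ROWS' [FORCE]. ROWS is JSON, a list of rows, each an object with "linear": the shift along the tool's x, y, z scaled (see below), a list of three; "rotation": the turn, a rotation vector about the tool's x, y, z scaled (see below), a list of three; "grip": the finger opening in mm, from 0 to 85.4. A call has 1 to 20 rows; each row is the pose to reach, as a shift and turn from the pose measured when the call began, along the tool's axes at that moment; what a row does not reach only later rows make up. The controller multiplies each number of a shift by 0.3 m and each number of a turn by 0.5 rad. A row lasts 1/12 s, in which the tool goes at most 41.7 mm and 7.16 degrees, less where a joint would pass 70% of its speed; a pose out of reach is approached as far as the arm can. A call with a number of a shift or a turn outside -1 to 1 is refused whole. A call with a gripper value outside its range is refused whole. The fingers move at their own pace and stop on an object; FORCE is the grip in N (left out, the last holds). Time passes only in rows, so rows that repeat a pose let the fingers close. It gives the time, the measured TCP pose, the force and the opening at its end, in the units of the state.
- sense(): the state, without advancing time (a new reading comes with each control period).
- capture(name): name is "scene" or "top" or "wrist"; returns (picture, depth): 384x512x3 uint8, red, green, blue; 384x512 float32, mm along the optical axis (not along the pixel's ray), 0 where there is no reading.
- calibration(name): a dict with "intrinsics" (3x3 intrinsics, pixels), "world_from_camera" (4x4, takes a point from camera to world coordinates). Camera axes: x right, y up, looking along -z (the intrinsics and any distortion apply to the point x, -y, -z); pixel columns grow to the right and rows downward; lengths in mm; the calibration is good to about 2 mm. A picture is of the moment at which its call begins: read the wrist's pose just before it. calibration takes no time and is no camera call; for the wrist camera it gives the pose at the moment of the call.
- finish_job(): hands the job in, once; it reports no verdict.
The state is a dict: "time_s": time; "joints": joint angles; "dq": joint speeds; "tau": joint torques, N m; "eef_pos": TCP position; "ee_rot": TCP orientation; "force": force on the tool from outside, world axes, zero at the start; "wrist_torque": the same for the moment, N m; "grip_width": opening from 0.0 (shut) to 1.0 (fully open).
Only numpy, scipy, OpenCV 4.12 (cv2) and the standard library are available. Lean on these libraries where they do the work, as an engineer would, in place of code of your own. Each camera call takes 0.05 s, during which the arm holds its last target.

### The job

Push the blue vent slide along its rail with a fingertip until its plunger drops into the notch of the yellow preset clip, without running it past the notch and without pulling up the red plunger cap. Once it sits in the notch, push the black toggle of the white switch plate all the way over, to the side with the green dot, to start the vent fan. Leave everything else on the shelf where it stands.

Things in the scene. Friction and masses are not known exactly. Their poses are not given: they have to be found in the camera images.
- vent_rail: Fixed aluminium rail, 340 mm long (its y axis), 64 mm wide, its lips 20 mm high, with black end stops 26 mm high at both ends; origin at the centre of its underside, on the shelf. On its +x side, from 32 to 82 mm from the rail's middle line, lies a grey vent grille 20 mm high, over which a dark steel shutter plate (top 25 mm above the shelf, 110 mm long in y) travels with the slide. The rail stands level, turned only about the vertical.
- vent_slide (a joint): Position in m of the blue slide along the rail's y axis: the y of its centre in the rail's frame, from -0.13 to 0.13. It always starts on the -y side of the clip and has to be pushed towards +y. It slides with about 1.5 N of friction; riding up the clip's ridges takes about 6 N more, and from about 3 mm past the top of the first ridge it is pulled forward into the notch by itself.
- slide_mid (a point): Centre of the blue slide block, which is 58 mm (rail x) by 44 mm (rail y) by 34 mm high; its underside is 21 mm and its top 55 mm above the shelf, so the flat face to push lies 22 mm to the -y side of this point. A red plunger cap (20 mm diameter, from 58 to 70 mm above the shelf when down) stands in the middle of its top. Axes as the rail's.
- preset_clip: Yellow clip fixed across the rail at some place along it, 44 mm long in y; origin on the shelf under the notch, axes as the rail's. Its 22 mm high yellow flag with a black line level with the notch sticks out on the rail's -x side. Two rounded ridges cross the rail 9.5 mm before and 9.5 mm after the notch. The slide is in the notch when its centre has the same rail y as this origin; let go within 6 mm of it, it centres itself.
- plunger (a joint): Height in m of the spring plunger in the slide: 0 fully down on the plain rail, about 0.0005 in the notch, about 0.0036 on top of a ridge. It rises by itself when the slide is pushed over a ridge; 0.012 is pulled right up.
- fan_switch: Wall toggle switch: white plate 118 mm (x) by 75 mm (y), its top 42 mm above the shelf, on a fixed grey back box; origin at the centre of the underside, on the shelf. A green dot on the plate at +30 mm x marks the on side. Level, turned only about the vertical.
- fan_toggle (a joint): Angle in rad of the black toggle: 0 off (leaning 0.45 rad to the switch's -x side), 0.9 on (leaning 0.45 rad to its +x side, towards the green dot). It pivots about the switch's y axis 42 mm above the shelf at the centre of the plate, turns with about 0.06 N m of friction and stays where it is left.
- toggle_tip (a point): Centre of the round end of the toggle, a bar of 12 mm diameter; this point lies 42 mm from the pivot, about 80 mm above the shelf at either end of the throw.
- bowl: Loose beige ceramic bowl, 110 mm across, 45 mm high, to be left alone; origin at the centre of its underside.
- jar: Loose glass jar with a green twist cap, 66 mm across, 95 mm high, to be left alone; origin at the centre of its underside.
- food_tin: Loose tin, 60 mm across, 70 mm high, to be left alone; origin at the centre of its underside.
- tongs: Loose orange plastic tongs lying on the shelf, 212 mm long (y) by 64 mm, 8 mm high, to be left alone; origin near the middle, on the shelf.
- tray: Loose aluminium tray, 100 by 150 mm, 18 mm high, to be left alone; origin at the centre of its underside.
- hide: Loose grey resin hide shaped like a waterfall, 100 by 150 mm, 116 mm high, to be left alone; origin at the centre of its underside.
There are look-alikes about, which are no part of the job. Leave any orange or pink look-alike of the fan_switch alone. There is more than one size of the preset_clip; the one meant has the size given above.

How it is judged (in metres and radians):
On the way, in this order (a step that is already met when the one before it is completed fails the run):
1. the vent slide has dropped into the notch of the clip (y of slide_mid in the frame of preset_clip between -0.003 and 0.003 m and value of joint plunger below 0.002 m), for 0.2 s.
2. the fan toggle is pushed all the way over to on (value of joint fan_toggle above 0.78 rad), for 0.2 s.
At the end, for the whole second after the job is handed in: The vent slide sits in the notch (its centre within 3 mm of the clip's, along the rail, plunger down within 2 mm), and the toggle stands on, at 0.78 rad or more of its 0.9 (all of step 1 and value of joint fan_toggle above 0.78 rad); the robot touches nothing.
It fails at once if the slide was run past the notch, over the second ridge (more than 13 mm beyond the notch) (y of slide_mid in the frame of preset_clip above 0.013 m).
It fails at once if the red plunger cap was pulled up (above 7 mm) (value of joint plunger above 0.007 m).
It fails at once if something else on the shelf was lifted, carried or shoved more than 15 mm (distance of any of bowl, jar, food_tin, tongs, tray, hide from where it was at the start of the episode above 0.015 m).
It also fails if it takes over 51 s, if anything falls off the work surface, if the arm or the gripper's body presses on something with over 40 N, if the wrist force passes 120 N, or if a joint passes its speed limit or range.

## Working session

There is one attempt and no reset: what is moved stays moved. The work goes in short steps, Python scripts to look and compute and a shell command to move; the robot and the scene stay as the last step left them, time stands still between calls to the robot, and variables do not carry over. Pictures are saved under pics/ and viewed, and the job is handed in when it is done.

```bash
ls; mkdir -p pics; cat > h.py <<'E'
import numpy as np,cv2
from rig import sense,capture,calibration
def grab(n,tag):
    c=calibration(n);p,d=capture(n);np.savez(f'{tag}.npz',p=p,d=d,K=c['intrinsics'],T=c['world_from_camera'])
    cv2.imwrite(f'pics/{tag}.png',p[:,:,::-1]);return p,d,c
def load(tag):
    z=np.load(f'{tag}.npz');return z['p'],z['d'],z['K'],z['T']
def world(d,K,T):
    h,w=d.shape;u,v=np.meshgrid(np.arange(w),np.arange(h))
    X=(u-K[0,2])/K[0,0]*d;Y=(v-K[1,2])/K[1,1]*d
    P=np.stack([X,-Y,-d,np.ones_like(d)],-1)
    W=P@np.array(T).T;W=W[...,:3];W[d==0]=np.nan;return W
E
python3 - <<'E'
from h import *
print(sense())
for n in('scene','top'):
    p,d,c=grab(n,n+'0');print(c)
E
```

```text
pics
{'time_s': 0.0, 'joints': array([ 1.08459555e+00,  3.13458470e-01,  1.49843031e+00,  4.19670512e-06,
        1.33100257e+00, -2.23408744e-01]), 'dq': array([-4.28908934e-04,  9.81746424e-04, -4.10836456e-04, -9.27560844e-04,
       -9.40692956e-04,  8.67345394e-05]), 'tau': array([ 1.39056461e-03, -4.12259817e+01, -2.59752899e+01, -1.24017251e-05,
        4.06639912e-03, -1.89669157e-05]), 'eef_pos': array([136.27647482, 506.7410403 , 230.73329103]), 'ee_rot': array([ 0.56078135, -0.43037083,  0.56161705,  0.42999013]), 'force': array([ 0.0631774 , -0.2844082 , -0.49841622]), 'wrist_torque': array([0.00049788, 0.00983169, 0.01471483]), 'grip_width': 0.9996579770910916}
{'intrinsics': array([[493.66069368,   0.        , 260.62574066],
       [  0.        , 493.66069368, 186.73565971],
       [  0.        ,   0.        ,   1.        ]]), 'world_from_camera': array([[ 8.60512343e-01, -4.24380781e-01,  2.81814585e-01,
         1.00359987e+03],
       [ 5.09180502e-01,  6.99202885e-01, -5.01847130e-01,
        -8.87328649e+02],
       [ 1.59287057e-02,  5.75340141e-01,  8.17759132e-01,
         1.42990065e+03],
       [ 0.00000000e+00,  0.00000000e+00,  0.00000000e+00,
         1.00000000e+00]])}
{'intrinsics': array([[381.24671571,   0.        , 254.96979383],
       [  0.        , 381.24671571, 189.26569471],
       [  0.        ,   0.        ,   1.        ]]), 'world_from_camera': array([[-6.51665245e-03,  9.96405794e-01, -8.44572466e-02,
         4.68000497e+02],
       [-9.99743815e-01, -4.66109142e-03,  2.21490111e-02,
        -6.16935828e+01],
       [ 2.16757400e-02,  8.45799473e-02,  9.96180905e-01,
         1.03871764e+03],
       [ 0.00000000e+00,  0.00000000e+00,  0.00000000e+00,
         1.00000000e+00]])}
```

View pics/scene0.png

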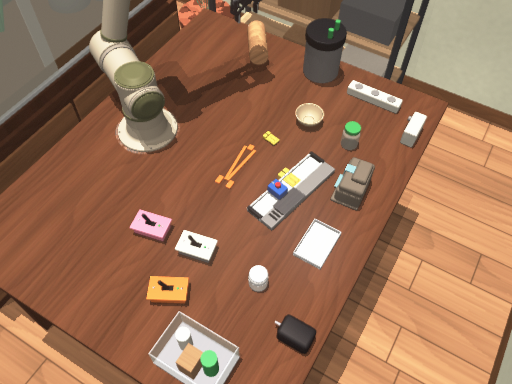

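View pics/top0.png

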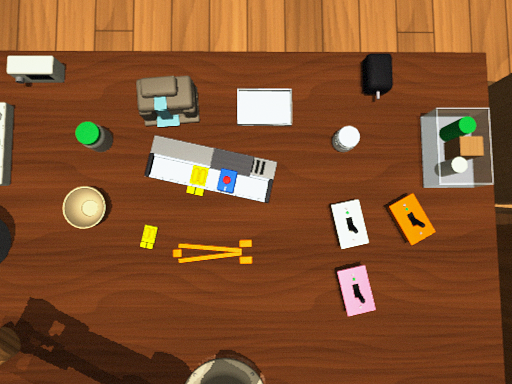

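The top view shows three switches: white (350,224), orange (412,219) and pink (356,290). There are two yellow clips: one on the rail (198,178) and one loose (149,237). The slide is at (227,181). I choose the white switch and the clip on the rail, and check both in close crops.

```bash
python3 - <<'E'
from h import *
p=cv2.imread('pics/top0.png')
a=cv2.resize(p[130:210,135:285],(800,427),interpolation=cv2.INTER_CUBIC)
cv2.imwrite('pics/c1.png',a)
a=cv2.resize(p[190:260,310:440],(800,431),interpolation=cv2.INTER_CUBIC);cv2.imwrite('pics/c2.png',a)
p=cv2.imread('pics/scene0.png')
a=cv2.resize(p[145:275,165:345],(800,578),interpolation=cv2.INTER_CUBIC);cv2.imwrite('pics/c3.png',a)
E
```

```text
(no output)
```

View pics/c1.png

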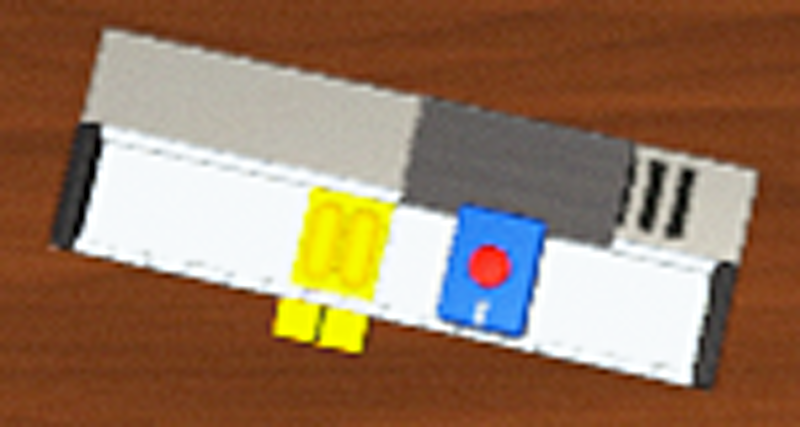

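View pics/c2.png

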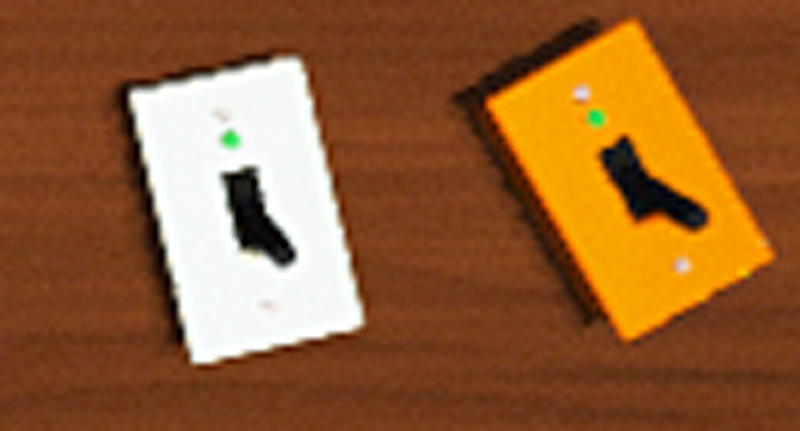

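View pics/c3.png

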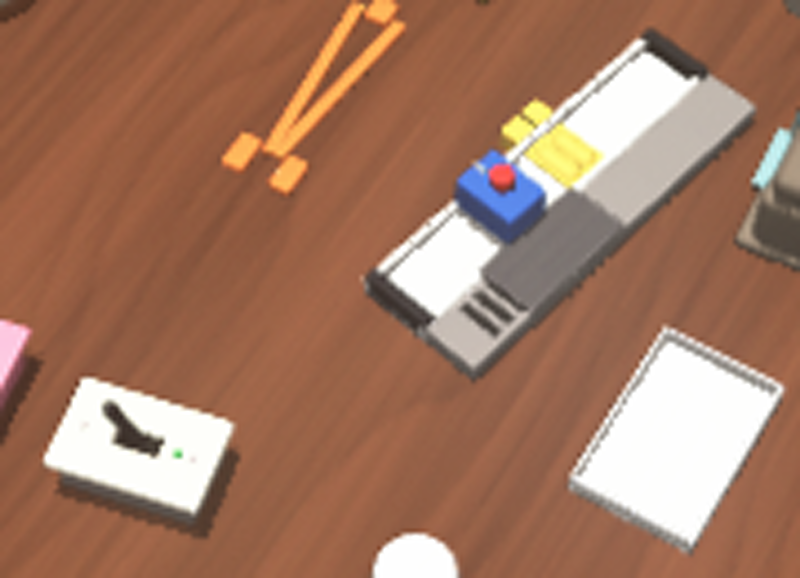

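The crops show the rail clip at c1 (345,240) with its flag line at (320,325), the blue slide at (490,270), and the white switch with its green dot at c2 (230,138) and toggle end near (285,258). Next I measure them.

```bash
cat > m.py <<'E'
from h import *
def comps(tag,f,zr,xr,yr,minn=6):
    p,d,K,T=load(tag);W=world(d,K,T);r,g,b=[p[...,i].astype(int) for i in range(3)]
    with np.errstate(invalid='ignore'):
        m=f(r,g,b)&(W[...,2]>zr[0])&(W[...,2]<zr[1])&(W[...,0]>xr[0])&(W[...,0]<xr[1])&(W[...,1]>yr[0])&(W[...,1]<yr[1])
    n,l,s,c=cv2.connectedComponentsWithStats(m.astype(np.uint8))
    for i in range(1,n):
        if s[i,4]>=minn:
            P=W[l==i];q=P[:,:2].astype(np.float32);R=cv2.minAreaRect(q)
            print(tag,'px',c[i].round(1),s[i,4],'mean',P.mean(0).round(1),'med z',np.median(P[:,2]).round(1),'rect',np.round(R[0],1),np.round(R[1],1),round(R[2],1))
E
python3 - <<'E'
from m import *
allx=(200,800);ally=(-400,300)
for t in('top0','scene0'):
    print('red');comps(t,lambda r,g,b:(r>170)&(g<80)&(b<80),(40,100),allx,ally)
    print('blue');comps(t,lambda r,g,b:(b>120)&(r<80),(45,75),allx,ally,20)
    print('yel');comps(t,lambda r,g,b:(r>180)&(g>170)&(b<100),(0,60),allx,ally,10)
    print('white');comps(t,lambda r,g,b:(r>200)&(g>200)&(b>200),(33,55),(200,800),(-400,-100),100)
    print('rail');comps(t,lambda r,g,b:(r>130)&(g>130)&(b>120),(5,32),allx,ally,100)
    print('dot');comps(t,lambda r,g,b:(g>150)&(r<120)&(b<150),(30,60),(200,600),(-400,-150),3)
    print('blk');comps(t,lambda r,g,b:(r<60)&(g<60)&(b<60),(50,110),(250,550),(-340,-150),5)
    print('blkrail');comps(t,lambda r,g,b:(r<75)&(g<75)&(b<75),(8,45),(350,650),(-200,250),10)
p,d,K,T=load('top0');W=world(d,K,T)
print(W[350,50],W[270,250])
E
```

```text
red
top0 px [226.3 179.2] 37 mean [576.5 -10.1  68.8] med z 68.8 rect [577.   -9.4] [15.5 15.8] 88.1
blue
top0 px [226.9 180.1] 280 mean [575.8 -10.8  53.9] med z 53.9 rect [575.6 -10.1] [41.6 57.8] 78.2
yel
top0 px [198.7 175. ] 286 mean [594.1  67.   14.5] med z 14.6 rect [594.4  67.6] [42.3 49.7] 77.1
top0 px [194.8 190.4] 111 mean [552.1  76.3  20.7] med z 21.2 rect [552.4  77.6] [42.8 19.1] 78.0
top0 px [148.2 236.5] 271 mean [430.5 200.2  12.2] med z 11.9 rect [430.2 201.5] [33.8 57.6] 78.7
top0 px [245.3 243.3] 66 mean [410.  -57.7   7. ] med z 7.0 rect [410.8 -57. ] [16.1 26.9] 0.0
top0 px [209.4 252.2] 445 mean [387.3  38.3   6. ] med z 5.9 rect [385.1  37. ] [166.1  47.8] 89.5
top0 px [177. 253.] 49 mean [385.8 124.5   6.7] med z 6.7 rect [385.7 124.6] [16.7 16.4] 88.9
top0 px [245.3 259.5] 66 mean [367.1 -57.6   7.2] med z 7.2 rect [367.3 -58.1] [29.5 13.7] 89.3
white
top0 px [349.3 223.9] 1120 mean [ 460.5 -330.6   40.8] med z 40.7 rect [ 460.9 -331.3] [116.7  74.4] 12.4
top0 px [345.5 280.4] 220 mean [ 314.8 -316.7   40.8] med z 40.9 rect [ 301.9 -330. ] [84.6 47.9] 12.6
[... 1957 characters left out ...]
 668 mean [ 464.2 -334.8   41.9] med z 41.7 rect [ 462.2 -333.1] [117.6  79. ] 10.7
rail
scene0 px [307.  174.4] 1083 mean [630.8 112.4  16.9] med z 17.8 rect [621.5 105.1] [196.7 130.4] 77.6
scene0 px [266.3 208.1] 560 mean [577.6 -85.5  15.4] med z 15.6 rect [585.4 -81.8] [105.3 117.4] 75.8
scene0 px [308.7 237.7] 191 mean [ 753.9 -110.2   12.4] med z 12.4 rect [ 766.4 -111.5] [ 65.4 157.5] 0.3
dot
blk
blkrail
scene0 px [315.9 157.3] 41 mean [624.3 193.3  23.2] med z 23.6 rect [622.2 195. ] [ 9.9 54.5] 78.7
scene0 px [253.6 213.2] 37 mean [ 552.5 -127.1   18. ] med z 17.2 rect [ 553.6 -127.5] [ 9.5 57.1] 82.2
[136.21003438 455.09297847  -3.72261687] [338.54876551 -70.01553232   0.35068052]
```

```bash
cat > go.py <<'E'
from h import *
import sys
from scipy.spatial.transform import Rotation as Ro
psi=np.arctan2(-0.2137,0.9769)
def rail(x,y,z=0): # rail->world
    return np.array([586+x*np.cos(psi)-y*np.sin(psi),39.8+x*np.sin(psi)+y*np.cos(psi),z])
def torail(p):
    d=np.array(p[:2])-[586,39.8];return np.array([d[0]*np.cos(psi)+d[1]*np.sin(psi),-d[0]*np.sin(psi)+d[1]*np.cos(psi)])
def cur():
    s=sense();q=s['ee_rot'];return s,Ro.from_quat([q[1],q[2],q[3],q[0]])
def Rdown(a): # tool x down, tool z along world azimuth a
    z=np.array([np.cos(a),np.sin(a),0]);x=np.array([0,0,-1.]);y=np.cross(z,x)
    return Ro.from_matrix(np.stack([x,y,z],1))
def rows(pos,a=None):
    s,R=cur();l=R.inv().apply(np.array(pos)-s['eef_pos'])/300
    rv=[0,0,0] if a is None else (R.inv()*Rdown(a)).as_rotvec()/.5
    print('t',s['time_s'],'pos',s['eef_pos'].round(1),'F',s['force'].round(1),'-> lin',l.round(3),'rot',np.round(rv,3));return l
E
python3 - <<'E'
from go import *
s,R=cur();print(R.as_matrix().round(3))
t=rail(0,-100,180);print(t)
for a in(psi,psi+np.pi):rows(t,a)
rows((360,200,231),psi);print(s['joints'])
E
```

```text
[[-0.001 -0.966  0.26 ]
 [-0.001  0.26   0.966]
 [-1.     0.    -0.001]]
[564.63001389 -57.8899365  180.        ]
t 0.1 pos [136.3 506.8 230.8] F [ 0.8 -0.4  0.7] -> lin [ 0.17  -1.868 -1.446] rot [ 3.047e+00 -2.000e-03  1.000e-03]
t 0.1 pos [136.3 506.8 230.8] F [ 0.8 -0.4  0.7] -> lin [ 0.17  -1.868 -1.446] rot [-3.236e+00 -1.000e-03 -2.000e-03]
t 0.1 pos [136.3 506.8 230.8] F [ 0.8 -0.4  0.7] -> lin [-0.    -0.986 -0.794] rot [ 3.047e+00 -2.000e-03  1.000e-03]
[ 1.08459180e+00  3.13385166e-01  1.49832699e+00  2.22079294e-05
  1.33100210e+00 -2.23399927e-01]
```

```bash
python3 -m jog '[{"linear":[0,-0.98,-0.79],"rotation":[1,0,0],"grip":0},{"linear":[0,-0.98,-0.79],"rotation":[1,0,0],"grip":0},{"linear":[0,-0.98,-0.79],"rotation":[1,0,0],"grip":0},{"linear":[0,-0.98,-0.79],"rotation":[1,0,0],"grip":0},{"linear":[0,-0.98,-0.79],"rotation":[1,0,0],"grip":0},{"linear":[0,-0.98,-0.79],"rotation":[1,0,0],"grip":0},{"linear":[0,-0.98,-0.79],"rotation":[1,0,0],"grip":0},{"linear":[0,-0.98,-0.79],"rotation":[1,0,0],"grip":0},{"linear":[0,-0.98,-0.79],"rotation":[1,0,0],"grip":0},{"linear":[0,-0.98,-0.79],"rotation":[1,0,0],"grip":0},{"linear":[0,-0.98,-0.79],"rotation":[1,0,0],"grip":0}]' 40
python3 - <<'E'
from go import *
rows(rail(0,-105,180),psi);rows(rail(0,-50,180),psi)
E
```

```text
time_s: 1.02
eef_pos: [359.5, 200.0, 230.7]
ee_rot: [0.65, -0.277, 0.651, 0.276]
force: [-0.5, -0.4, 0.5]
grip_width: 0.0
t 1.0167 pos [359.5 200.  230.7] F [-0.5 -0.4  0.5] -> lin [ 0.169 -1.098 -0.158] rot [ 2.038e+00 -3.000e-03  2.000e-03]
t 1.0167 pos [359.5 200.  230.7] F [-0.5 -0.4  0.5] -> lin [ 0.169 -1.002 -0.002] rot [ 2.038e+00 -3.000e-03  2.000e-03]
```

```bash
python3 -m jog '[{"linear":[0.1,-1,-0.16],"rotation":[1,0,0],"grip":0},{"linear":[0.1,-1,-0.16],"rotation":[1,0,0],"grip":0},{"linear":[0.1,-1,-0.16],"rotation":[1,0,0],"grip":0},{"linear":[0.1,-1,-0.16],"rotation":[1,0,0],"grip":0},{"linear":[0.1,-1,-0.16],"rotation":[1,0,0],"grip":0},{"linear":[0.1,-1,-0.16],"rotation":[1,0,0],"grip":0},{"linear":[0.1,-1,-0.16],"rotation":[1,0,0],"grip":0},{"linear":[0.1,-1,-0.16],"rotation":[1,0,0],"grip":0},{"linear":[0.1,-1,-0.16],"rotation":[1,0,0],"grip":0}]'
python3 - <<'E'
from go import *
rows(rail(0,-105,130),psi)
E
```

```text
time_s: 1.77
eef_pos: [543.2, -43.9, 199.5]
ee_rot: [0.698, -0.107, 0.7, 0.106]
force: [0.5, -0.1, 0.0]
grip_width: -0.003
t 1.7667 pos [543.2 -43.9 199.5] F [ 0.5 -0.1  0. ] -> lin [ 0.231 -0.08   0.047] rot [ 1.035e+00 -5.000e-03  1.000e-03]
```

```bash
python3 - <<'E'
from go import *
grab('wrist','w1')
E
```

```text
(no output)
```

View pics/w1.png

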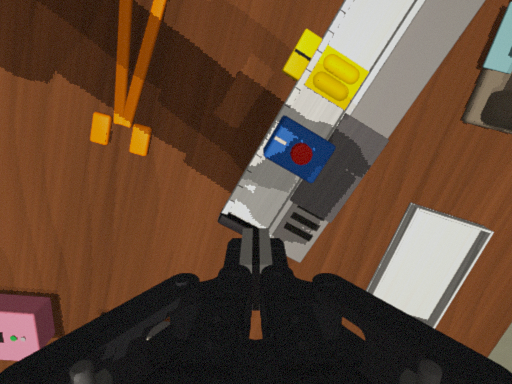

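The wrist view shows the slide (300,150), clip (338,77), flag line (300,55) and the shut fingertips (256,240). I measure from this view, then turn and descend behind the slide.

```bash
python3 - <<'E'
from m import *
a=((200,800),(-400,300))
comps('w1',lambda r,g,b:(r>120)&(g<60)&(b<60),(40,100),*a,20)
comps('w1',lambda r,g,b:(b>80)&(r<60)&(b>1.5*g),(48,60),*a,100)
comps('w1',lambda r,g,b:(r>150)&(g>140)&(b<100),(0,40),(500,700),(0,200),50)
from go import *
for p in((577,-9.8),(575.8,-10.5),(594.2,67.3),(552.3,77.1)):print(torail(p))
E
```

```text
w1 px [301.1 151.2] 123 mean [574.2  -7.4  69.4] med z 69.4 rect [575.1  -8.2] [15.9 13.6] 11.4
w1 px [299.3 149.8] 2114 mean [575.2  -8.9  54.3] med z 54.4 rect [575.5  -9.8] [43.3 57.5] 76.9
w1 px [308.4  42.9] 439 mean [554.4  88.   21.6] med z 21.6 rect [554.5  87.9] [20.3 19.2] 77.4
w1 px [336.   77.3] 2224 mean [593.2  67.4  15. ] med z 14.6 rect [593.9  67.2] [43.8 51.4] 77.3
w1 px [295.8  65.1] 418 mean [549.5  65.6  21.6] med z 21.6 rect [549.5  65.5] [20.1 19. ] 77.1
[  1.80741883 -50.37750725]
[  0.78472949 -51.31777664]
[ 2.13382861 28.6170714 ]
[-40.89251342  29.236661  ]
```

```bash
python3 -m jog '[{"linear":[0.1,-0.08,0.047],"rotation":[1,0,0],"grip":0},{"linear":[0.23,-0.08,0.047],"rotation":[1,0,0],"grip":0},{"linear":[0.23,-0.08,0.047],"rotation":[1,0,0],"grip":0},{"linear":[0.23,-0.08,0.047],"rotation":[1.035,0,0],"grip":0}]' ; python3 -m jog '[{"linear":[0.1,-0.08,0.047],"rotation":[1,0,0],"grip":0},{"linear":[0.23,-0.08,0.047],"rotation":[1,0,0],"grip":0},{"linear":[0.23,-0.08,0.047],"rotation":[1,0,0],"grip":0},{"linear":[0.23,-0.08,0.047],"rotation":[1,0,0],"grip":0},{"linear":[0.23,-0.08,0.047],"rotation":[1,0,0],"grip":0}]'
python3 - <<'E'
from go import *
rows(rail(0,-105,36),psi)
E
```

```text
time_s: 2.23
eef_pos: [562.1, -58.6, 130.7]
ee_rot: [0.702, 0.07, 0.705, -0.07]
force: [-0.8, 0.3, -0.6]
grip_width: 0.002
t 2.2333 pos [562.1 -58.6 130.7] F [-0.8  0.3 -0.6] -> lin [ 0.315 -0.013  0.009] rot [ 0.033 -0.008  0.001]out of range; nothing moved
```

```bash
python3 -m jog '[{"linear":[0.1,-0.013,0.009],"rotation":[0.03,0,0],"grip":0},{"linear":[0.2,-0.013,0.009],"rotation":[0.03,0,0],"grip":0},{"linear":[0.27,-0.013,0.009],"rotation":[0.03,0,0],"grip":0},{"linear":[0.315,-0.013,0.009],"rotation":[0.03,0,0],"grip":0},{"linear":[0.315,-0.013,0.009],"rotation":[0.03,0,0],"grip":0}]'
python3 - <<'E'
from go import *
s,R=cur();print(torail(s['eef_pos']))
grab('wrist','w2')
rows(rail(0,-75,36));rows(rail(0,0,36));print(R.as_matrix().round(3))
E
```

```text
time_s: 2.65
eef_pos: [562.0, -60.8, 34.1]
ee_rot: [0.7, 0.074, 0.706, -0.073]
force: [0.5, -0.6, -0.1]
grip_width: -0.003
[  -1.95548735 -103.43542686]
t 2.7 pos [563.  -61.3  35.9] F [-0.2 -0.2  0.8] -> lin [-0.     0.096  0.003] rot [0 0 0]
t 2.7 pos [563.  -61.3  35.9] F [-0.2 -0.2  0.8] -> lin [-0.     0.346  0.005] rot [0 0 0]
[[-0.008  0.207  0.978]
 [ 0.002  0.978 -0.207]
 [-1.     0.    -0.008]]
```

View pics/w2.png

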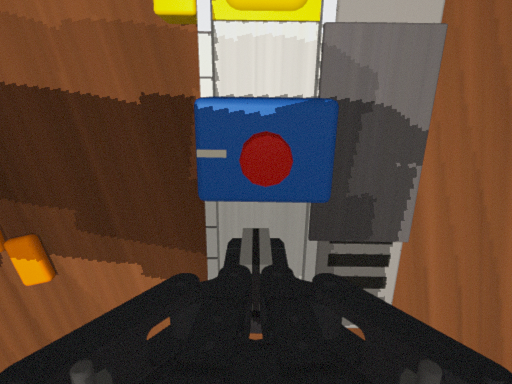

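```bash
python3 -m jog '[{"linear":[0,0.02,0],"rotation":[0,0,0],"grip":0},{"linear":[0,0.04,0],"rotation":[0,0,0],"grip":0},{"linear":[0,0.055,0],"rotation":[0,0,0],"grip":0},{"linear":[0,0.065,0.002],"rotation":[0,0,0],"grip":0},{"linear":[0,0.075,0.002],"rotation":[0,0,0],"grip":0},{"linear":[0,0.085,0.002],"rotation":[0,0,0],"grip":0},{"linear":[0,0.095,0.002],"rotation":[0,0,0],"grip":0},{"linear":[0,0.105,0.002],"rotation":[0,0,0],"grip":0},{"linear":[0,0.115,0.002],"rotation":[0,0,0],"grip":0},{"linear":[0,0.125,0.002],"rotation":[0,0,0],"grip":0},{"linear":[0,0.135,0.002],"rotation":[0,0,0],"grip":0},{"linear":[0,0.145,0.002],"rotation":[0,0,0],"grip":0},{"linear":[0,0.155,0.002],"rotation":[0,0,0],"grip":0},{"linear":[0,0.165,0.002],"rotation":[0,0,0],"grip":0},{"linear":[0,0.175,0.002],"rotation":[0,0,0],"grip":0},{"linear":[0,0.185,0.002],"rotation":[0,0,0],"grip":0},{"linear":[0,0.195,0.002],"rotation":[0,0,0],"grip":0},{"linear":[0,0.2,0.002],"rotation":[0,0,0],"grip":0},{"linear":[0,0.2,0.002],"rotation":[0,0,0],"grip":0}]'
cat >> m.py <<'E'
def look(tag):
    from go import cur,torail
    s,R=cur();print('t',s['time_s'],'tcp',s['eef_pos'].round(1),torail(s['eef_pos']).round(1),'F',s['force'].round(2))
    grab('wrist',tag);a=((200,800),(-400,300))
    comps(tag,lambda r,g,b:(r>120)&(g<60)&(b<60),(40,100),*a,20)
    comps(tag,lambda r,g,b:(b>60)&(r<60)&(b>1.5*g),(48,60),*a,100)
    comps(tag,lambda r,g,b:(r>120)&(g>100)&(b<80),(0,40),(500,700),(0,200),50)
E
python3 -c "
from m import *
look('w3')"
```

```text
time_s: 4.28
eef_pos: [575.9, -2.2, 35.8]
ee_rot: [0.701, 0.074, 0.705, -0.073]
force: [-0.0, 0.3, 0.4]
grip_width: -0.0
t 4.2833 tcp [575.9  -2.2  35.8] [ -0.9 -43.2] F [-0.05  0.3   0.45]
w3 px [262.8 207.8] 1653 mean [585.1  30.3  69.5] med z 69.6 rect [584.9  29.8] [18.9 18.1] 64.1
w3 px [263.5 187.6] 10026 mean [586.2  33.2  54.4] med z 54.5 rect [585.2  30.3] [43.5 58. ] 77.4
w3 px [177.8  75.9] 1769 mean [555.2  88.   21.5] med z 21.6 rect [551.8  88.5] [22.4 26.9] 74.1
w3 px [262.5  95.1] 7694 mean [594.   70.3  15.2] med z 15.0 rect [593.8  69.4] [39.9 52.3] 77.3
w3 px [180.8 123.2] 1478 mean [550.3  65.8  21.6] med z 21.7 rect [546.8  66.2] [19.9 26.4] 78.1
```

View pics/w3.png

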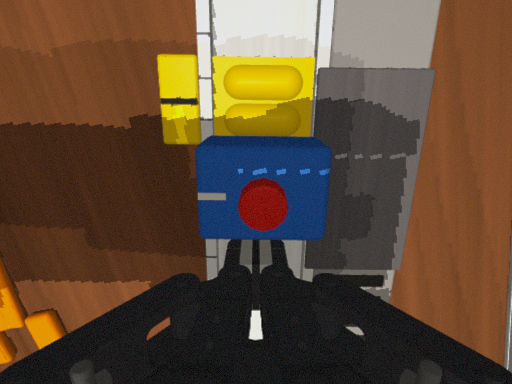

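```bash
python3 -m jog '[{"linear":[0,0.01,0],"rotation":[0,0,0],"grip":0},{"linear":[0,0.02,0],"rotation":[0,0,0],"grip":0},{"linear":[0,0.03,0],"rotation":[0,0,0],"grip":0},{"linear":[0,0.04,0],"rotation":[0,0,0],"grip":0},{"linear":[0,0.05,0],"rotation":[0,0,0],"grip":0},{"linear":[0,0.06,0],"rotation":[0,0,0],"grip":0},{"linear":[0,0.065,0],"rotation":[0,0,0],"grip":0},{"linear":[0,0.07,0],"rotation":[0,0,0],"grip":0},{"linear":[0,0.075,0],"rotation":[0,0,0],"grip":0},{"linear":[0,0.08,0],"rotation":[0,0,0],"grip":0},{"linear":[0,0.085,0],"rotation":[0,0,0],"grip":0},{"linear":[0,0.09,0],"rotation":[0,0,0],"grip":0},{"linear":[0,0.095,0],"rotation":[0,0,0],"grip":0},{"linear":[0,0.095,0],"rotation":[0,0,0],"grip":0}]'
python3 -c "
from m import *
look('w4')"
```

```text
time_s: 5.5
eef_pos: [581.7, 25.6, 35.8]
ee_rot: [0.701, 0.074, 0.706, -0.073]
force: [0.5, -1.7, 0.9]
grip_width: 0.001
t 5.5 tcp [581.7  25.6  35.8] [ -1.2 -14.8] F [ 0.48 -1.67  0.89]
w4 px [264.1 210.7] 1715 mean [591.3  58.1  72.4] med z 72.4 rect [591.2  57.7] [18.3 18. ] 34.8
w4 px [264.7 187.3] 9924 mean [592.5  61.1  54.4] med z 54.5 rect [591.4  57.9] [43.8 58.1] 77.0
w4 px [181.8 132.8] 1424 mean [555.2  88.8  21.6] med z 21.6 rect [552.1  88.8] [20.4 25.8] 79.1
w4 px [263.  124.8] 2132 mean [597.   83.5  14.5] med z 13.8 rect [596.9  83.3] [11.6 52.2] 77.5
w4 px [182.1 177.2] 995 mean [548.7  65.9  21.6] med z 21.6 rect [548.5  65.8] [19.7 16.4] 77.2
```

View pics/w4.png

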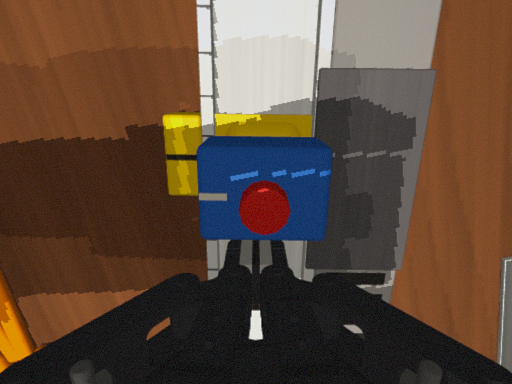

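The cap has risen 3 mm, so the plunger is on the first ridge about 10 mm short of the notch, as expected. I push a few more millimetres.

```bash
python3 -m jog '[{"linear":[0,0.004,0],"rotation":[0,0,0],"grip":0},{"linear":[0,0.008,0],"rotation":[0,0,0],"grip":0},{"linear":[0,0.011,0],"rotation":[0,0,0],"grip":0},{"linear":[0,0.014,0],"rotation":[0,0,0],"grip":0},{"linear":[0,0.016,0],"rotation":[0,0,0],"grip":0},{"linear":[0,0.016,0],"rotation":[0,0,0],"grip":0},{"linear":[0,0.016,0],"rotation":[0,0,0],"grip":0}]'
python3 -c "
from m import *
look('w5')"
```

```text
time_s: 6.13
eef_pos: [582.6, 30.5, 35.7]
ee_rot: [0.701, 0.074, 0.706, -0.073]
force: [-0.5, -0.7, -0.4]
grip_width: -0.001
t 6.1333 tcp [582.6  30.5  35.7] [-1.3 -9.8] F [-0.5  -0.71 -0.4 ]
w5 px [265.1 196.3] 1637 mean [593.6  67.5  69.6] med z 69.6 rect [593.5  67.4] [18.5 18.1] 89.2
w5 px [265.2 177.3] 10373 mean [594.6  70.4  54.4] med z 54.5 rect [593.5  67.6] [43.6 58. ] 77.3
w5 px [264.1 124.4] 264 mean [598.5  88.3  12.7] med z 12.9 rect [598.   88.3] [ 1.3 51.7] 77.3
w5 px [181.2 142.6] 1258 mean [554.4  88.9  21.6] med z 21.6 rect [554.6  88.4] [21.  18.8] 74.0
w5 px [182.9 186.1] 966 mean [548.7  65.9  21.7] med z 21.7 rect [548.6  65.8] [20.2 16.4] 77.2
```

View pics/w5.png

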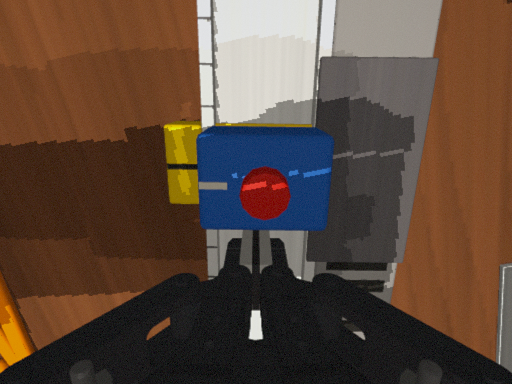

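The slide is at rail y 28.7 against the notch at 28.7–28.8, and the cap is back down. A finger gap has opened, which fits the slide having jumped into the notch. I back off and lift.

```bash
python3 -m jog '[{"linear":[0,-0.03,0],"rotation":[0,0,0],"grip":0},{"linear":[0,-0.06,0],"rotation":[0,0,0],"grip":0},{"linear":[-0.1,-0.08,0],"rotation":[0,0,0],"grip":0},{"linear":[-0.2,-0.08,0],"rotation":[0,0,0],"grip":0},{"linear":[-0.34,-0.08,0],"rotation":[0,0,0],"grip":0},{"linear":[-0.4,-0.08,0],"rotation":[0,0,0],"grip":0},{"linear":[-0.42,-0.08,0],"rotation":[0,0,0],"grip":0}]'
python3 - <<'E'
from go import *
from m import look
look('w6')
al=0.197;c=np.array([461.3,-331.8]);x=np.array([np.cos(al),np.sin(al)])
p=c-55*x;rows((*p,160),al-np.pi/2)
E
```

```text
time_s: 6.77
eef_pos: [579.7, 5.5, 165.6]
ee_rot: [0.703, 0.074, 0.703, -0.074]
force: [-0.0, 0.4, -0.2]
grip_width: 0.001
t 6.7667 tcp [579.7   5.5 165.6] [  1.1 -34.8] F [-0.04  0.42 -0.22]
w6 px [259.4 108. ] 203 mean [595.1  68.6  69.5] med z 69.5 rect [594.   68.5] [16.4 16.6] 25.9
w6 px [262.4 114.2] 2128 mean [596.5  62.4  54.5] med z 54.5 rect [593.5  67.3] [43.1 57.5] 76.9
w6 px [210.8  93.3] 504 mean [554.6  88.1  21.4] med z 21.6 rect [552.5  87.9] [21.1 23.6] 78.5
w6 px [211.5 119.4] 431 mean [549.5  65.5  21.6] med z 21.6 rect [549.4  65.2] [19.5 19. ] 78.1
t 6.8167 pos [579.3   5.8 164.5] F [-1.  -0.6  1.4] -> lin [ 0.015 -1.255 -0.319] rot [ 2.329e+00 -4.000e-03  2.000e-03]
```

View pics/w6.png

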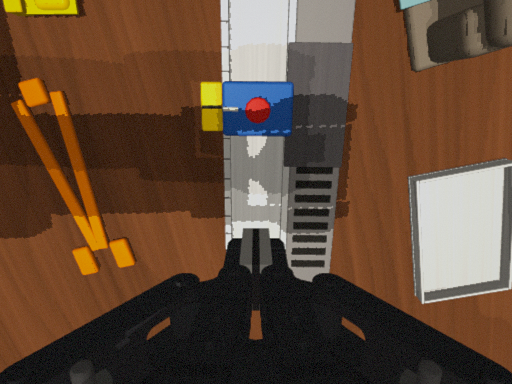

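The slide's white tick (230,108) lines up with the flag line (211,107), so it sits in the notch. Next is the switch.

```bash
python3 -m jog '[{"linear":[-0.1,-0.9,-0.25],"rotation":[1,0,0],"grip":0},{"linear":[-0.1,-0.9,-0.25],"rotation":[1,0,0],"grip":0},{"linear":[-0.1,-0.9,-0.25],"rotation":[1,0,0],"grip":0},{"linear":[-0.1,-0.9,-0.25],"rotation":[1,0,0],"grip":0},{"linear":[-0.1,-0.9,-0.25],"rotation":[1,0,0],"grip":0},{"linear":[-0.1,-0.9,-0.25],"rotation":[1,0,0],"grip":0},{"linear":[-0.1,-0.9,-0.25],"rotation":[1,0,0],"grip":0},{"linear":[-0.1,-0.9,-0.25],"rotation":[1,0,0],"grip":0},{"linear":[-0.1,-0.9,-0.25],"rotation":[1,0,0],"grip":0}]'
cat >> go.py <<'E'
al=0.197;cs=np.array([461.3,-331.8]);xs=np.array([np.cos(al),np.sin(al)]);ys=np.array([-np.sin(al),np.cos(al)])
E
python3 - <<'E'
from go import *
rows((*(cs-65*xs),170),al-np.pi/2)
E
```

```text
time_s: 7.57
eef_pos: [448.6, -243.9, 193.1]
ee_rot: [0.661, 0.247, 0.664, -0.246]
force: [0.1, 0.5, -0.3]
grip_width: -0.002
t 7.5667 pos [ 448.6 -243.9  193.1] F [ 0.1  0.5 -0.3] -> lin [ 0.077 -0.365  0.091] rot [ 1.322 -0.008  0.004]
```

```bash
python3 -m jog '[{"linear":[0.07,-0.365,0.09],"rotation":[1,0,0],"grip":0},{"linear":[0.07,-0.365,0.09],"rotation":[1,0,0],"grip":0},{"linear":[0.07,-0.365,0.09],"rotation":[1,0,0],"grip":0},{"linear":[0.07,-0.365,0.09],"rotation":[1,0,0],"grip":0},{"linear":[0.07,-0.365,0.09],"rotation":[1,0,0],"grip":0}]'
python3 -m jog '[{"linear":[0,0,0],"rotation":[0.32,0,0],"grip":0},{"linear":[0,0,0],"rotation":[0.32,0,0],"grip":0},{"linear":[0,0,0],"rotation":[0.32,0,0],"grip":0}]'
python3 - <<'E'
from go import *
from m import comps
rows((*(cs-65*xs),170),al-np.pi/2)
grab('wrist','w7')
comps('w7',lambda r,g,b:(r>130)&(g>130)&(b>130),(35,50),(390,600),(-400,-200),200)
comps('w7',lambda r,g,b:(r<50)&(g<50)&(b<50),(50,100),(390,600),(-400,-250),30)
comps('w7',lambda r,g,b:(g>90)&(r<90)&(g>1.3*b),(30,60),(390,600),(-400,-250),5)
E
```

```text
time_s: 7.98
eef_pos: [396.8, -344.2, 170.3]
ee_rot: [0.577, 0.405, 0.582, -0.404]
force: [0.2, 0.4, -0.3]
grip_width: -0.001
time_s: 8.23
eef_pos: [397.6, -342.6, 169.6]
ee_rot: [0.544, 0.449, 0.55, -0.448]
force: [-0.5, -0.7, 0.3]
grip_width: 0.0
t 8.2333 pos [ 397.6 -342.6  169.6] F [-0.5 -0.7  0.3] -> lin [-0.001 -0.001  0.006] rot [-0.001 -0.015  0.009]
w7 px [259.8  97.4] 10985 mean [ 465.8 -331.3   41.7] med z 41.7 rect [ 461.2 -332. ] [117.5  75.1] 11.6
w7 px [260.  120.1] 459 mean [ 451.4 -334.2   71.5] med z 72.5 rect [ 451.1 -334.5] [24.4 11.7] 12.3
w7 px [259.4  67.8] 54 mean [ 490.3 -326.    42.6] med z 42.6 rect [ 490.3 -325.9] [5.8 6.3] 56.1
```

View pics/w7.png

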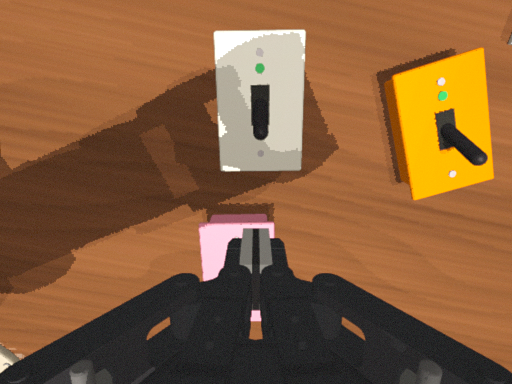

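The close view confirms the white switch: toggle tip (260,130) leaning to −x, green dot at (260,68), finger in line with it. The pink switch sits behind the finger and is clear. I descend to z = 64.

```bash
python3 -m jog '[{"linear":[0.1,0,0.006],"rotation":[0,0,0],"grip":0},{"linear":[0.2,0,0.006],"rotation":[0,0,0],"grip":0},{"linear":[0.3,0,0.006],"rotation":[0,0,0],"grip":0},{"linear":[0.352,0,0.006],"rotation":[0,0,0],"grip":0},{"linear":[0.352,0,0.006],"rotation":[0,0,0],"grip":0},{"linear":[0.352,0,0.006],"rotation":[0,0,0],"grip":0}]'
python3 - <<'E'
from go import *
rows((*(cs-35*xs),64));rows((*(cs-7.5*xs),64))
E
```

```text
time_s: 8.78
eef_pos: [397.6, -343.3, 64.2]
ee_rot: [0.545, 0.448, 0.551, -0.447]
force: [1.1, -0.2, 0.5]
grip_width: -0.001
t 8.7833 pos [ 397.6 -343.3   64.2] F [ 1.1 -0.2  0.5] -> lin [0.    0.099 0.005] rot [0 0 0]
t 8.7833 pos [ 397.6 -343.3   64.2] F [ 1.1 -0.2  0.5] -> lin [-0.     0.191  0.005] rot [0 0 0]
```

```bash
python3 -m jog '[{"linear":[0,0.03,0],"rotation":[0,0,0],"grip":0},{"linear":[0,0.06,0],"rotation":[0,0,0],"grip":0},{"linear":[0,0.075,0.003],"rotation":[0,0,0],"grip":0},{"linear":[0,0.085,0.003],"rotation":[0,0,0],"grip":0},{"linear":[0,0.095,0.003],"rotation":[0,0,0],"grip":0},{"linear":[0,0.105,0.003],"rotation":[0,0,0],"grip":0},{"linear":[0,0.115,0.003],"rotation":[0,0,0],"grip":0},{"linear":[0,0.125,0.003],"rotation":[0,0,0],"grip":0},{"linear":[0,0.135,0.003],"rotation":[0,0,0],"grip":0},{"linear":[0,0.145,0.003],"rotation":[0,0,0],"grip":0},{"linear":[0,0.155,0.003],"rotation":[0,0,0],"grip":0},{"linear":[0,0.163,0.003],"rotation":[0,0,0],"grip":0},{"linear":[0,0.17,0.003],"rotation":[0,0,0],"grip":0},{"linear":[0,0.175,0.003],"rotation":[0,0,0],"grip":0},{"linear":[0,0.18,0.003],"rotation":[0,0,0],"grip":0},{"linear":[0,0.185,0.003],"rotation":[0,0,0],"grip":0},{"linear":[0,0.185,0.003],"rotation":[0,0,0],"grip":0}]'
cat >> m.py <<'E'
def look2(tag):
    from go import cur,cs,xs,ys
    s,R=cur();d=s['eef_pos'][:2]-cs;print('t',s['time_s'],'tcp',s['eef_pos'].round(1),(d@xs).round(1),(d@ys).round(1),'F',s['force'].round(2))
    grab('wrist',tag)
    p,dd,K,T=load(tag);W=world(dd,K,T);r=p.max(2)
    m=(r<60)&(W[...,2]>50)&(W[...,2]<100)&(abs((W[...,:2]-cs)@ys)<12)&(abs((W[...,:2]-cs)@xs)<60)
    m[215:]=0
    if m.sum():
        Q=W[m];X=(Q[:,:2]-cs)@xs;print(m.sum(),'toggle x',np.percentile(X,[2,50,98]).round(1),'z',np.percentile(Q[:,2],[2,50,98]).round(1))
E
python3 -c "
from m import *
look2('w8')"
```

```text
time_s: 10.2
eef_pos: [452.5, -332.9, 63.9]
ee_rot: [0.545, 0.448, 0.551, -0.446]
force: [-1.2, -0.5, 1.9]
grip_width: 0.001
t 10.2 tcp [ 452.5 -332.9   63.9] -8.9 0.6 F [-1.23 -0.49  1.93]
212 toggle x [ 7.7 16.2 17.6] z [52.  80.8 85.4]
```

View pics/w8.png

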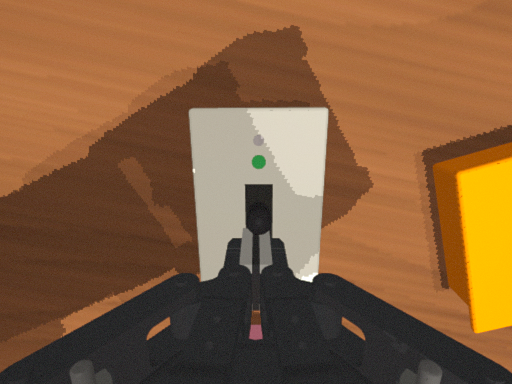

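The toggle tip (259,218) has moved towards the green side but is still short: its far edge is at x = 17.6, against about 24 when fully over. I push a little more.

```bash
python3 -m jog '[{"linear":[0,0.005,0],"rotation":[0,0,0],"grip":0},{"linear":[0,0.009,0],"rotation":[0,0,0],"grip":0},{"linear":[0,0.012,0],"rotation":[0,0,0],"grip":0},{"linear":[0,0.012,0],"rotation":[0,0,0],"grip":0}]'
python3 -c "
from m import *
look2('w9')"
```

```text
time_s: 10.58
eef_pos: [456.0, -332.1, 63.7]
ee_rot: [0.545, 0.448, 0.551, -0.446]
force: [-1.2, -0.6, -0.1]
grip_width: -0.002
t 10.5833 tcp [ 456.  -332.1   63.7] -5.3 0.7 F [-1.19 -0.56 -0.1 ]
246 toggle x [18.9 21.3 23.2] z [79.  82.6 85.3]
```

```bash
python3 -m jog '[{"linear":[0,0.004,0],"rotation":[0,0,0],"grip":0},{"linear":[0,0.008,0],"rotation":[0,0,0],"grip":0},{"linear":[0,0.008,0],"rotation":[0,0,0],"grip":0},{"linear":[0,0.008,0],"rotation":[0,0,0],"grip":0}]'
python3 -c "
from m import *
look2('w10')"
```

```text
time_s: 10.97
eef_pos: [457.1, -331.9, 63.4]
ee_rot: [0.544, 0.447, 0.552, -0.447]
force: [-9.8, -3.7, 2.0]
grip_width: -0.002
t 10.9667 tcp [ 457.1 -331.9   63.4] -4.1 0.8 F [-9.8  -3.75  1.95]
229 toggle x [20.1 22.2 24. ] z [78.6 82.1 84.8]
```

View pics/w10.png

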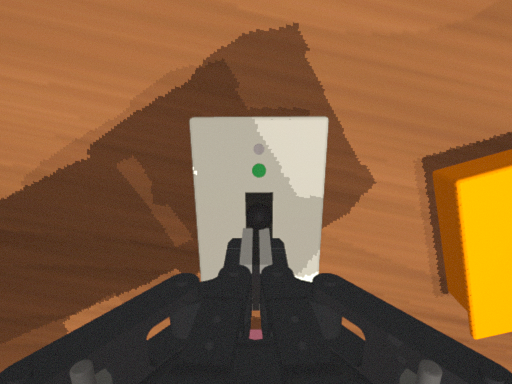

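Force has risen to about 10 N with the tip's far edge at x = 24 mm, so the toggle is on its stop. I back off, lift, and check both parts.

```bash
python3 -m jog '[{"linear":[0,-0.02,0],"rotation":[0,0,0],"grip":0},{"linear":[0,-0.06,0],"rotation":[0,0,0],"grip":0},{"linear":[0,-0.14,0],"rotation":[0,0,0],"grip":0},{"linear":[-0.1,-0.17,0],"rotation":[0,0,0],"grip":0},{"linear":[-0.2,-0.17,0],"rotation":[0,0,0],"grip":0},{"linear":[-0.34,-0.17,0],"rotation":[0,0,0],"grip":0},{"linear":[-0.35,-0.17,0],"rotation":[0,0,0],"grip":0},{"linear":[-0.35,-0.17,0],"rotation":[0,0,0],"grip":0}]'
python3 - <<'E'
from m import *
from go import torail
look2('w11')
p,d,c=grab('top','top1')
a=((200,800),(-400,300))
comps('top1',lambda r,g,b:(r>170)&(g<80)&(b<80),(40,100),*a)
comps('top1',lambda r,g,b:(b>120)&(r<80),(45,75),*a,20)
grab('scene','scene1')
q=np.hstack([cv2.resize(p[130:260,135:395,::-1],(780,390),interpolation=cv2.INTER_CUBIC)])
cv2.imwrite('pics/c4.png',q)
E
```

```text
time_s: 11.68
eef_pos: [408.9, -343.7, 171.1]
ee_rot: [0.546, 0.447, 0.55, -0.447]
force: [-0.4, 0.1, -0.3]
grip_width: 0.001
t 11.6833 tcp [ 408.9 -343.7  171.1] -53.7 -1.4 F [-0.44  0.15 -0.25]
429 toggle x [-1.4 11.9 22.2] z [51.5 78.1 85.7]
top1 px [196.1 172.9] 41 mean [593.1  66.9  67.8] med z 68.6 rect [593.   67.4] [16.8 15.9] 13.2
top1 px [197.1 173.4] 280 mean [593.5  66.2  53.9] med z 53.9 rect [593.2  68. ] [42.5 57. ] 76.3
```

View pics/w11.png

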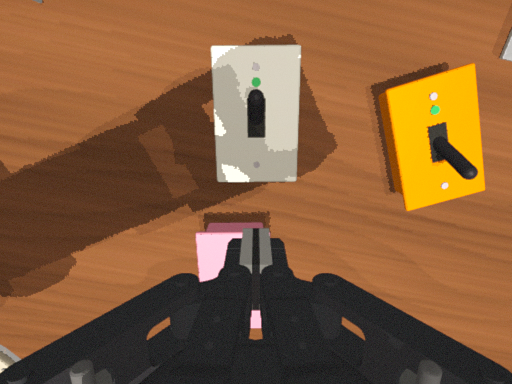

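View pics/c4.png

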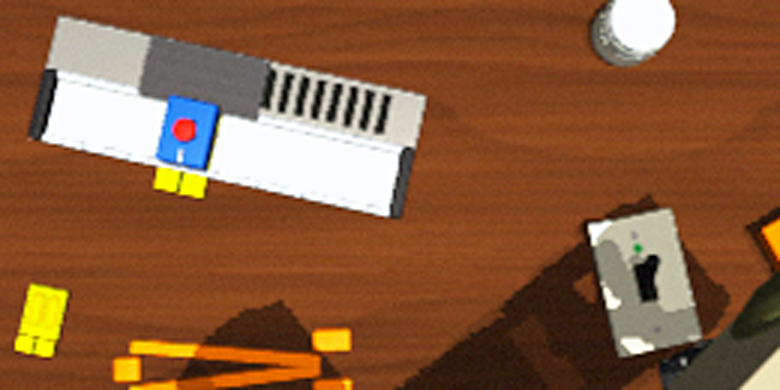

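View pics/scene1.png

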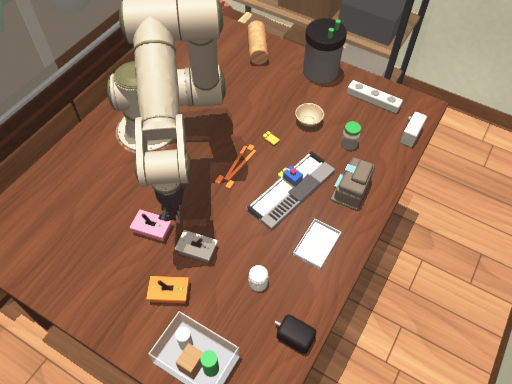

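The toggle now leans to the green dot (256,95), and the slide is in line with the flag. I check the toggle angle more exactly before handing in.

```bash
python3 - <<'E'
from m import *
from go import cs,xs,ys
for t in('w7','w9','w10','w11'):
    p,dd,K,T=load(t);W=world(dd,K,T);r=p.max(2)
    X=(W[...,:2]-cs)@xs;Y=(W[...,:2]-cs)@ys;Z=W[...,2]
    m=(r<60)&(Z>50)&(Z<100)&(abs(Y)<12)&(abs(X)<40);m[215:]=0
    x,z,y=X[m],Z[m],Y[m]
    # fit capsule: angle minimising distance to bar surface r=6 (axis from pivot (0,42), len 42)
    y0=np.median(y);best=[]
    for a in np.linspace(-.6,.7,131):
        s=np.clip(x*np.sin(a)+(z-42)*np.cos(a),0,42)
        dist=np.sqrt((x-s*np.sin(a))**2+(z-42-s*np.cos(a))**2+(y-y0)**2)
        best.append((np.median(abs(dist-6)),a+.45))
    print(t,m.sum(),np.percentile(x,[1,99]).round(1),np.array(sorted(best)[:3]).round(2).tolist())
E
```

```text
w7 472 [-22.6   1.1] [[0.25, -0.02], [0.29, -0.03], [0.29, -0.01]]
w9 246 [18.7 23.4] [[0.28, 0.87], [0.32, 0.86], [0.38, 0.88]]
w10 229 [19.5 24.1] [[0.28, 0.89], [0.35, 0.88], [0.35, 0.9]]
w11 429 [-2.3 22.9] [[0.25, 0.89], [0.26, 0.9], [0.35, 0.88]]
```

The fit gives a toggle angle of about 0.89 rad (off fitted as −0.02). The slide is in the notch and the tool is clear of everything, so I hand in.

```bash
python3 -c "
from rig import finish_job
print(finish_job())"
```

```text
the job is handed in; nothing more can be done
None
```

I pushed the blue slide over the first ridge into the notch of the yellow clip on the rail, then pushed the white switch's toggle over to the green-dot side. The job is handed in at about 12 s of the 51 s allowed; the hand-in reports no verdict.

- **Slide:** the close wrist view put its centre at rail y = 28.7 mm, with the notch at 28.5–29.2 mm. The cap dropped back to 69.6 mm after rising to 72.4 mm on the ridge, and the slide's white tick lined up with the flag's black line.
- **Toggle:** a fit to the depth image after lifting off gave 0.89 rad, against the 0.78 rad needed. The push force had risen to about 10 N at its stop.
- **Arm:** it ended lifted clear, with about zero force on the tool.
- **Rest of the shelf:** the final pictures showed nothing else disturbed. I judged that by eye and did not measure each object.

No check failed or disagreed. The final top-camera picture placed the slide within about 1 mm of the close wrist view. One move command was refused for a number out of range; nothing moved, and the next call made the move.

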